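Secure the tow coupling's spring cotter

TASK

Two trolley tow couplings stand on the packing bench. On one the spring cotter is already fully home; on the other its straight leg has only been started in the cross hole of the pin. Push that cotter fully home, until its bow snaps over and closes round the pin, and leave the other cotter and the tub between the couplings where they are.

Things in the scene. Friction and masses are not known exactly. Their poses are not given: they have to be found in the camera images.
- coupling_open: The coupling to secure: fixed grey steel jaw, two plates 250 mm long (own x -160 to +90 mm), 100 mm wide; upper plate's top at z = +50 mm. A tow bar sticks out to x = +123 mm. Origin: on the bench, on the axis of its upright round steel pin (30 mm diameter, top at z = +85 mm). The cross hole runs along x. Either coupling may be left or right.
- pin_hole (a point): Centre of the cross hole in coupling_open's pin, on the pin axis; 9 mm wide, 9 mm high, its floor level with the upper plate's top (50 mm above the bench).
- coupling_done: The other coupling, the same in all sizes and axes, with its cotter already home.
- cotter: Loose spring cotter (R-shaped hair pin, 7 mm bright steel wire, 146 mm long, about 140 g) lying flat on coupling_open's plate, axes parallel to the coupling's. Origin: centre of the bow (the hollow that goes round the pin), underside; x along the straight leg (on y = 0) to its tip at x = +58 mm, y to the spring leg's side. At the start the origin is 51 to 67 mm behind (-x of) the pin axis.
- cotter_eye (a point): Middle of the eye: a double coil of wire, axis upright, 35 mm outer diameter, 14 mm high, at x = -70, y = +14 mm of the cotter, rearmost x = -87.5 mm. Push here towards the cotter's +x. The ramp meets the pin about 40 mm short of home; the push peaks at 10 to 15 N 35 to 20 mm short, then falls; friction holds it, so push on to the solid stop: origin within 2 mm of the pin axis.
- cotter_spring (a joint): The cotter's spring leg, sprung open about the eye (rad): 0 relaxed, about 0.1 while its hump rides over the pin, back to 0 when the bow has closed round the pin. Spring about 6 N m/rad.
- cotter_done: The other, identical cotter, already home on coupling_done; same origin and axes. Leave alone.
- tub_mid: White lidded yoghurt tub, 72 mm diameter, 66 mm high, standing between the couplings; origin: centre of its base. Leave alone.
Things that resemble listed ones, but are neither listed nor needed, are in the scene too. What is shaped like the cotter but pink or turquoise is not meant.

How it is judged:
At the end, for the whole second after the job is handed in: The cotter's bow centre lies within 4 mm of the pin axis along and across the leg, its leg through the hole (height within 5 mm, direction and level within 0.15 rad), the spring leg closed to under 0.04 rad, at rest; the other cotter is still within 10 mm of its place (x of cotter in the frame of coupling_open between -0.004 and 0.004 m and y of cotter in the frame of coupling_open between -0.004 and 0.004 m and z of cotter in the frame of coupling_open between 0.046 and 0.055 m and angle between the x axis of cotter and the x axis of coupling_open, either way round below 0.15 rad and angle between cotter's own z axis and vertical below 0.15 rad and value of joint cotter_spring below 0.04 rad and linear speed of cotter below 0.01 m/s and distance of cotter_done from where it was at the start of the episode below 0.01 m); the robot touches nothing.
It fails at once if the other coupling's cotter was moved more than 10 mm (distance of cotter_done from where it was at the start of the episode above 0.01 m).
It fails at once if the tub between the couplings was shifted more than 30 mm or tipped (distance of tub_mid from where it was at the start of the episode above 0.03 m or angle between tub_mid's own z axis and vertical above 0.4 rad).
It also fails if it takes over 40 s, if anything falls off the work surface, if the arm or the gripper's body presses on something with over 40 N, if the wrist force passes 120 N, or if a joint passes its speed limit or range.

ROBOT

A 7-joint arm with a two-finger parallel gripper is mounted at the origin on the work surface. World frame = base frame: x ahead of the robot, y to its left, z up, the work surface at z = 0. Lengths are in m, angles in rad, forces in N, time in s.
With the tool pointing down it reaches from about 0.425 to 0.875 m from the base axis. Payload 4.7 kg.
Tool frame: the origin (TCP) lies midway between the tips of the shut fingers; the grasp point (between the pads) lies 19 mm behind it; z points along the fingers, x is the direction in which the jaws open and shut, and the axes are right-handed (so a half turn about z gives the same grasp; the last joint's range is limited). The gripper opens to 87 mm and grips with 3 to 60 N. Pads are 19 mm wide; open, the fingers measure 117 mm over their backs; the gripper's body (75 mm by 190 mm) begins 51 mm behind the grasp point.
Start: joints at [-1.116, 0.321, -0.07, 1.45, 0.023, 1.371, -0.057], TCP at [0.277, 0.588, 0.223] pointing down, gripper open.
Joint ranges: [-2.86, 2.86], [-0.3, 2.09], [-1.38, 1.24], [0.06, 2.45], [-1.56, 4.7], [0.09, 2.05], [-2.69, 2.69]. Speed limits (rad/s): [2.57, 2.57, 3.14, 3.14, 3.14, 3.14, 3.14].

INTERFACE

Orientations are given as a rotation vector (axis times angle).
In Python, from bench import get_state, eyes, ticket gives the robot as it stands.
- The arm moves only by the tool carry_out, never from a script. Its argument "motion" is a list of rows, each a list of 2 entries, a list of its own where there are three numbers: the shift along the world's x, y, z in m, then the turn about the world's z in rad. A call has 1 to 20 rows; each row is the pose to reach, as a shift and turn from the pose commanded when the call began; what a row does not reach only later rows make up. A row lasts 1/10 s, in which the tool goes at most 50 mm and 8.59 degrees, less where a joint would pass 70% of its speed; a pose out of reach is approached as far as the arm can. A call with a gripper value outside its range is refused whole. "grip" is the gripper command: -1 is fully open, 1 is shut, values between are in proportion, set as the call begins (left out, the last holds). The fingers move at their own pace and stop on an object; "squeeze" is the grip in N (left out, the last holds). Time passes only in rows, so rows that repeat a pose let the fingers close. It gives the time, the measured TCP pose, the force and the opening at its end, in the units of the state.
- get_state(): the state, without advancing time (a new reading comes with each control period).
- eyes.get_image(name): name is "side" or "top"; returns a dict with "pixels" (480x640x3 uint8, blue, green, red), "mtx" (3x3 intrinsics, pixels), "dist_coeffs" ([k1, k2, p1, p2, k3] as OpenCV has them; the pictures are not rectified), "extrinsics" (4x4, takes a point from camera to world coordinates). Camera axes: x right, y down, z forward; pixel columns grow to the right and rows downward; lengths in m; the calibration is good to about 2 mm. A picture is of the moment at which its call begins. There is no depth.
- ticket.close_job(): hands the job in, once; it reports no verdict.
The state is a dict: "time": time; "joint_positions": joint angles; "qd": joint speeds; "joint_torque": joint torques, N m; "position": TCP position; "tool_rot": TCP orientation; "ft_force": force on the tool from outside, world axes, zero at the start; "torque": the same for the moment, N m; "grip_width": opening from 0.0 (shut) to 1.0 (fully open).
Only numpy, scipy, OpenCV 4.12 (cv2) and the standard library are available. Lean on these libraries where they do the work, as an engineer would, in place of code of your own. Each camera call takes 0.05 s, during which the arm holds its last target. There are 200 camera calls.

## Working session

There is one attempt and no reset: what is moved stays moved. The work goes in short steps, Python scripts to look and compute and a tool call to move; the robot and the scene stay as the last step left them, time stands still between calls to the robot, and variables do not carry over. Pictures are saved under pics/ and viewed, about 8 in all and at most 12, crops included, and the job is handed in when it is done.

Besides the shell and the picture viewer there is one more tool, called after "Emit:" as name(argument=value, ...), one argument or row to a line, values as JSON. carry_out: Moves the arm, as the interface text tells. Its arguments: {"type":"object","properties":{"motion":{"type":"array","items":{"type":"array"}},"grip":{"type":"number"},"squeeze":{"type":"number"}},"required":["motion"]}

```bash
mkdir -p pics; cat > h.py <<'E'
import cv2,numpy as np
from bench import get_state,eyes,ticket
def snap(n,f):
    d=eyes.get_image(n); cv2.imwrite('pics/'+f,d['pixels']); np.savez(''+n+'.npz',**{k:np.array(d[k]) for k in d}); return d
def toworld(d,uv,z):
    uv=np.array(uv,float).reshape(-1,1,2); p=cv2.undistortPoints(uv,np.array(d['mtx']),np.array(d['dist_coeffs'])).reshape(-1,2)
    T=np.array(d['extrinsics']); r=np.c_[p,np.ones(len(p))]@T[:3,:3].T; o=T[:3,3]
    return o+r*((z-o[2])/r[:,2])[:,None]
def topix(d,P):
    T=np.linalg.inv(np.array(d['extrinsics'])); return cv2.projectPoints(np.array(P,float).reshape(-1,3),cv2.Rodrigues(T[:3,:3])[0],T[:3,3],np.array(d['mtx']),np.array(d['dist_coeffs']))[0].reshape(-1,2)
E
python3 - <<'E'
from h import *
for n in('top','side'):
    d=snap(n,n+'1.png'); print(np.round(d['extrinsics'],3).tolist())
s=get_state(); print(s)
E
```

```text
[[0.079, -0.975, 0.209, 0.274], [-0.997, -0.078, 0.012, 0.034], [0.005, -0.209, -0.978, 1.147], [0.0, 0.0, 0.0, 1.0]]
[[0.71, -0.352, 0.61, -0.232], [-0.704, -0.331, 0.629, -0.719], [-0.02, -0.875, -0.483, 0.657], [0.0, 0.0, 0.0, 1.0]]
{'time': 0.1, 'joint_positions': array([-1.11587366,  0.32176632, -0.07007111,  1.45155963,  0.02265018,
        1.37081442, -0.05688132]), 'qd': array([-0.00207483, -0.00270975, -0.00041677, -0.00222159, -0.0028789 ,
       -0.00110049,  0.00124463]), 'joint_torque': array([-1.40420507e-04, -4.92572343e+01, -4.05501360e-01, -3.13399208e+01,
       -6.40345411e-02,  3.95409053e-02,  7.44601198e-05]), 'position': array([0.27719764, 0.58737249, 0.22155615]), 'tool_rot': array([ 2.65243883e+00,  1.68151106e+00, -2.20420835e-03]), 'ft_force': array([-0.23226587,  0.19525183, -0.1259762 ]), 'torque': array([ 0.00261194,  0.01521694, -0.01604575]), 'grip_width': 0.998973840565109}
```

View pics/top1.png

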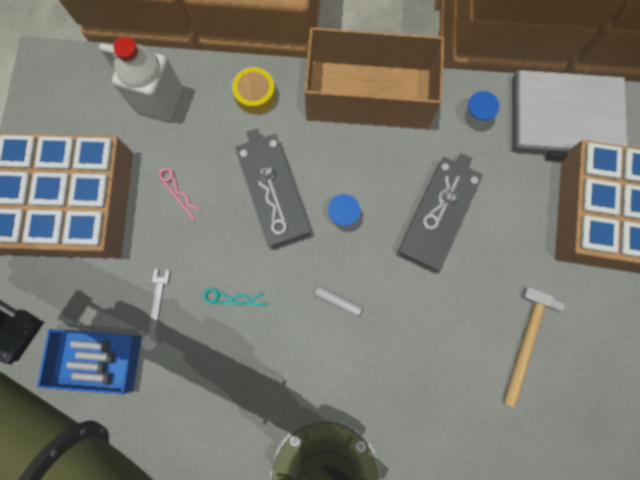

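View pics/side1.png

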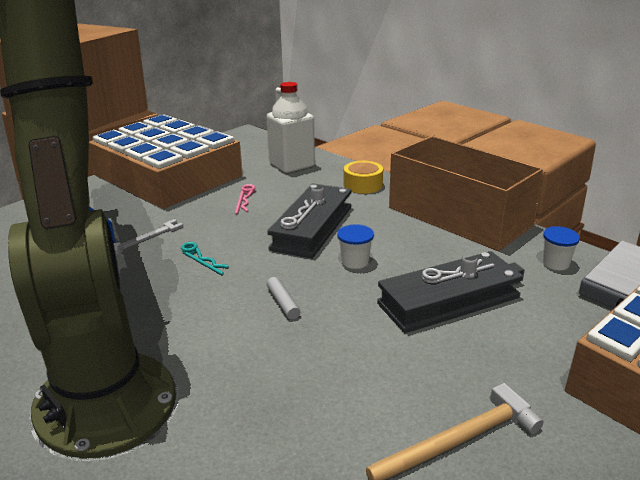

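Candidates in the top view, by eye pixel:
- Left steel cotter (278,227): eye about 56 px from its pin.
- Right steel cotter (432,222): about 32 px from its pin, with its legs out beyond the pin, so it is home.
- Pink one (166,175) and turquoise one (210,296): decoys.

I choose the left one. Next I check it in a close crop.

```bash
python3 - <<'E'
from h import *
d=dict(np.load('top.npz')); im=d['pixels']
c=cv2.resize(im[120:255,225:320],None,fx=4.2,fy=4.2,interpolation=cv2.INTER_CUBIC)
c2=cv2.resize(im[145:280,395:490],None,fx=4.2,fy=4.2,interpolation=cv2.INTER_CUBIC)
cv2.imwrite('pics/crop1.png',np.hstack([c,c2]))
E
```

```text
(no output)
```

View pics/crop1.png

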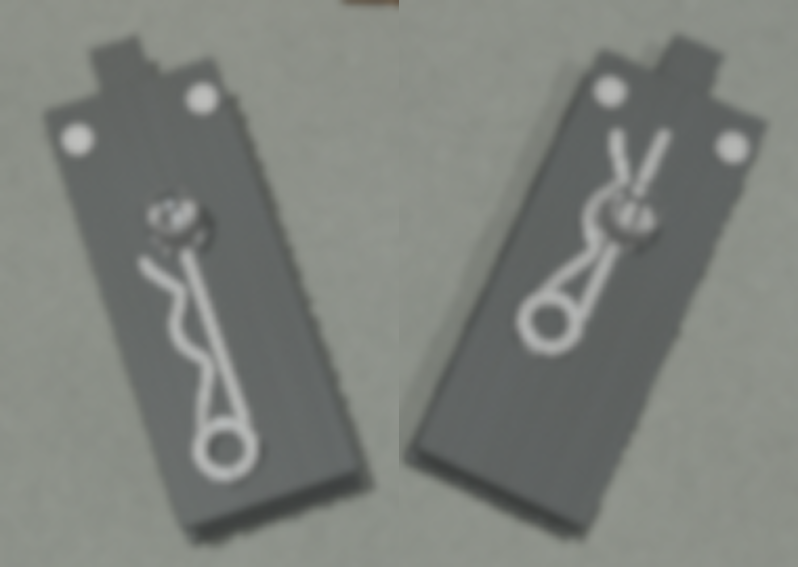

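The crop confirms it. In the left panel the spring leg is still wholly short of the pin, so this is coupling_open. In the right panel the bow closes round the pin. Next I fit the coupling pose from the plate corners.

```bash
python3 - <<'E'
from h import *
from scipy.optimize import least_squares
d=dict(np.load('top.npz'))
f=lambda L:np.array(L,float)/4.2+[225,120]
L=np.array([[-160,-50],[-160,50],[90,50],[90,-50]])/1e3
w=toworld(d,f([(362,468),(190,528),(45,115),(212,60)]),.05)[:,:2]
R=lambda a:np.array([[np.cos(a),-np.sin(a)],[np.sin(a),np.cos(a)]])
r=least_squares(lambda p:(L@R(p[2]).T+p[:2]-w).ravel(),[.6,.1,.3])
print('coupling',r.x,np.round(r.fun*1e3,1))
e=toworld(d,f([(225,448)]),.062)[0];print('eye',e,'in coupling',(e[:2]-r.x[:2])@R(r.x[2]))
p=toworld(d,f([(172,215)]),.085)[0];print('pin top',p)
T=[topix(d,[*(R(r.x[2])@v+r.x[:2]),.05])for v in L]
leg=toworld(d,f([(188,255),(243,415)]),.055);print('leg',leg,'ang',np.arctan2(*(leg[0]-leg[1])[1::-1]), (leg[:,:2]-r.x[:2])@R(r.x[2]))
# side-view check
s=dict(np.load('side.npz'));im=s['pixels'].copy()
C=lambda x,y,z:topix(s,[*(R(r.x[2])@[x,y]+r.x[:2]),z])[0]
for q in [C(*v,.05) for v in L]+[C(0,0,.085),topix(s,e)[0]]: cv2.circle(im,tuple(int(round(t*1)) for t in q),1,(0,0,255),-1)
cv2.imwrite('pics/side_ov.png',cv2.resize(im[170:270,255:375],None,fx=6,fy=6,interpolation=cv2.INTER_CUBIC))
E
```

```text
coupling [0.64086823 0.18076492 0.42792319] [-0.7 -2.2 -2.5  0.9  0.7  1.9  2.5 -0.6]
eye [0.51903228 0.14349815 0.062     ] in coupling [-0.126315    0.01665334]
pin top [0.63737924 0.18129081 0.085     ]
leg [[0.62570718 0.17452191 0.055     ]
 [0.53933281 0.13640784 0.055     ]] ang 0.41556706541431354 [[-0.01638471  0.00061149]
 [-0.11078732  0.001778  ]]
```

View pics/side_ov.png

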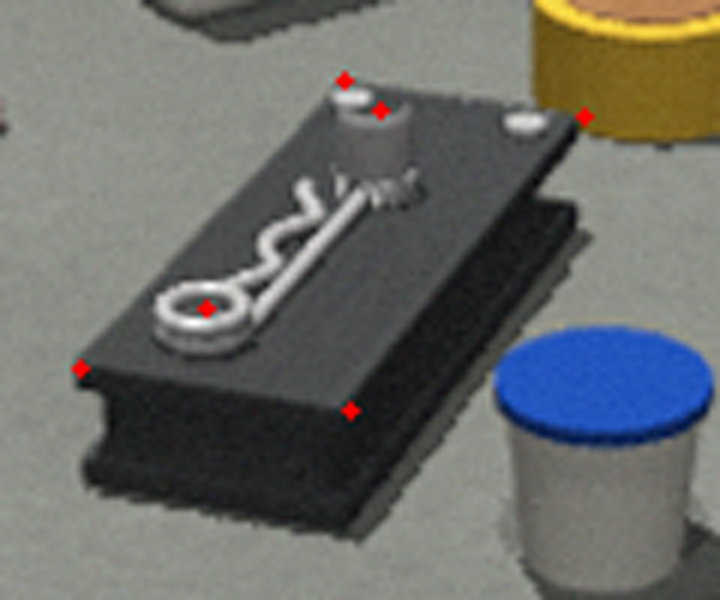

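The side overlay agrees to about 2–3 mm. I use a leg heading of 0.42 rad, pin axis about (0.639, 0.181) and eye about (0.519, 0.144). First I shut the fingers, turn the tool so the finger backs face the push direction, and go high behind the eye.

Emit:
carry_out(
  motion=[
    [[0.05,-0.116,0.0],-0.18],
    [[0.1,-0.232,0.0],-0.36],
    [[0.15,-0.348,0.0],-0.54],
    [[0.198,-0.464,0.0],-0.71],
    [[0.198,-0.464,0.0],-0.71],
    [[0.198,-0.464,0.0],-0.71],
    [[0.198,-0.464,0.0],-0.71],
    [[0.198,-0.464,0.0],-0.71],
    [[0.198,-0.464,0.0],-0.71],
    [[0.198,-0.464,0.0],-0.71],
    [[0.198,-0.464,0.0],-0.71],
    [[0.198,-0.464,0.0],-0.71],
    [[0.198,-0.464,0.0],-0.71],
    [[0.198,-0.464,0.0],-0.71],
    [[0.198,-0.464,-0.04],-0.71],
    [[0.198,-0.464,-0.08],-0.71],
    [[0.198,-0.464,-0.1],-0.71],
    [[0.198,-0.464,-0.1],-0.71],
  ],
  grip=1,
)

```text
time: 1.9
position: [0.4723, 0.1245, 0.1194]
tool_rot: [3.07, 0.659, -0.01]
ft_force: [-1.0, -0.1, -0.1]
grip_width: 0.007
```

Emit:
carry_out(
  motion=[
    [[0.0,0.0,-0.03],0.0],
    [[0.0,0.0,-0.05],0.0],
    [[0.0,0.0,-0.062],0.0],
    [[0.0,0.0,-0.062],0.0],
    [[0.0,0.0,-0.062],0.0],
  ],
)

```text
time: 2.4
position: [0.4762, 0.1245, 0.0618]
tool_rot: [-3.072, -0.656, -0.003]
ft_force: [0.5, -0.0, 1.1]
grip_width: 0.001
```

```bash
python3 - <<'E'
from h import *
a=snap('side','side2.png')['pixels'];b=snap('top','top2.png')['pixels']
cv2.imwrite('pics/c2.png',np.hstack([cv2.resize(a[165:275,245:355],(400,400)),cv2.resize(b[135:265,220:350],(400,400))]))
E
```

```text
(no output)
```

View pics/c2.png

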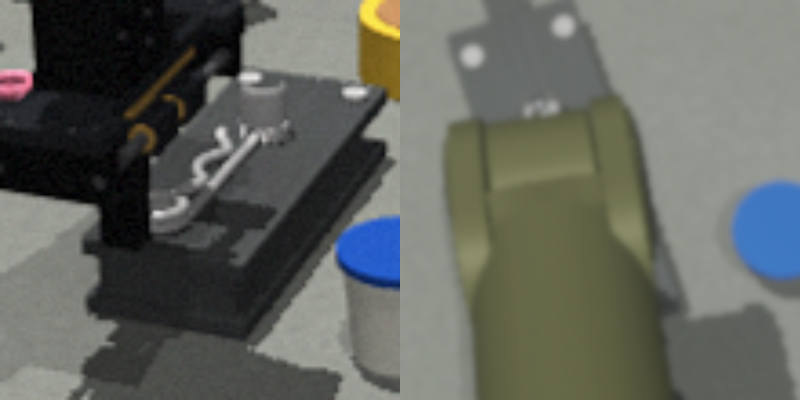

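The side view shows the fingers right behind the eye (crop about 150,220) and the tub is clear. The top view is blocked by the arm. I lower a few mm, then push along (0.913, 0.408).

Emit:
carry_out(
  motion=[
    [[0.0,0.0,-0.005],0.0],
    [[0.0,0.0,-0.005],0.0],
    [[0.005,0.002,-0.005],0.0],
    [[0.009,0.004,-0.005],0.0],
    [[0.014,0.006,-0.005],0.0],
    [[0.018,0.008,-0.005],0.0],
    [[0.023,0.01,-0.005],0.0],
    [[0.023,0.01,-0.005],0.0],
    [[0.023,0.01,-0.005],0.0],
  ],
)

```text
time: 3.4
position: [0.4985, 0.1339, 0.0555]
tool_rot: [3.072, 0.655, -0.0]
ft_force: [-0.2, -1.1, 0.0]
grip_width: 0.008
```

Emit:
carry_out(
  motion=[
    [[0.005,0.002,0.0],0.0],
    [[0.009,0.004,0.0],0.0],
    [[0.014,0.006,0.0],0.0],
    [[0.018,0.008,0.0],0.0],
    [[0.018,0.008,0.0],0.0],
  ],
)

```text
time: 3.9
position: [0.5161, 0.1419, 0.0554]
tool_rot: [3.072, 0.655, -0.002]
ft_force: [-2.6, -0.6, 1.1]
grip_width: 0.006
```

```bash
python3 - <<'E'
from h import *
a=snap('side','side3.png')['pixels']
cv2.imwrite('pics/c3.png',cv2.resize(a[160:270,245:375],(780,660))[:600])
E
```

```text
(no output)
```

View pics/c3.png

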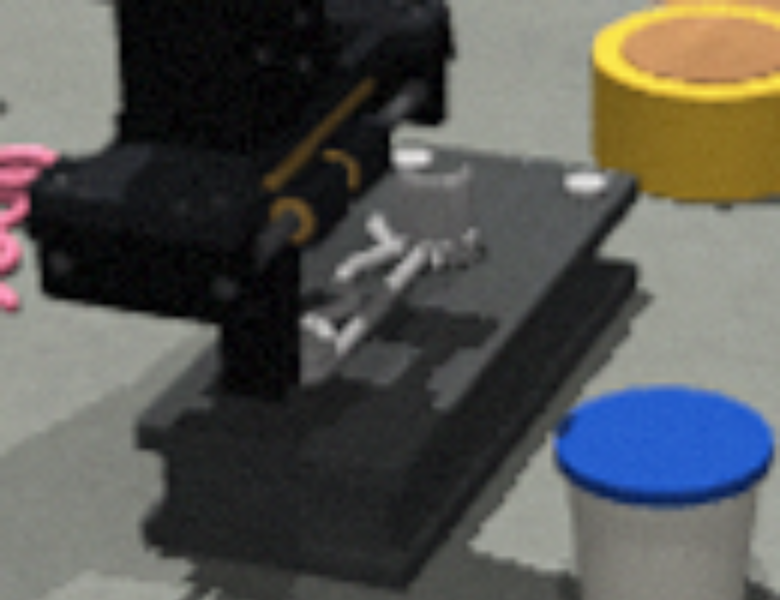

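Contact is made and the hump has reached the pin. I push on through the snap.

Emit:
carry_out(
  motion=[
    [[0.005,0.002,0.0],0.0],
    [[0.009,0.004,0.0],0.0],
    [[0.014,0.006,0.0],0.0],
    [[0.014,0.006,0.0],0.0],
  ],
)

```text
time: 4.35
position: [0.5309, 0.1482, 0.0555]
tool_rot: [-3.072, -0.655, -0.002]
ft_force: [-0.3, -0.2, -0.5]
grip_width: 0.006
```

Emit:
carry_out(
  motion=[
    [[0.005,0.002,0.0],0.0],
    [[0.009,0.004,0.0],0.0],
    [[0.009,0.004,0.0],0.0],
  ],
)

```text
time: 4.65
position: [0.5403, 0.1522, 0.0557]
tool_rot: [3.072, 0.655, 0.003]
ft_force: [0.1, -0.6, -0.5]
grip_width: 0.006
```

```bash
python3 - <<'E'
from h import *
a=snap('side','side4.png')['pixels']
cv2.imwrite('pics/c4.png',cv2.resize(a[160:260,245:375],(780,600)))
E
```

```text
(no output)
```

View pics/c4.png

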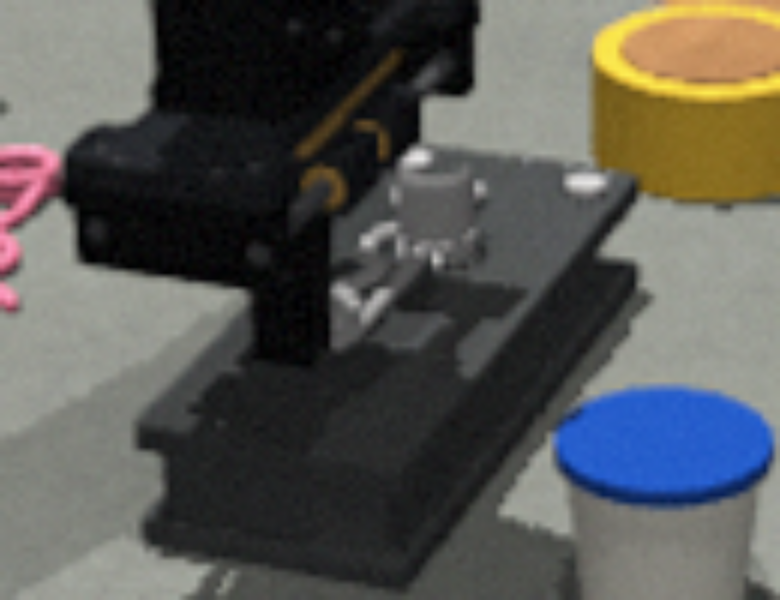

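The leg tip now shows beyond the pin (480,188) and the bow is closing up to it. I creep on to the solid stop.

Emit:
carry_out(
  motion=[
    [[0.003,0.001,0.0],0.0],
    [[0.005,0.002,0.0],0.0],
    [[0.005,0.002,0.0],0.0],
  ],
)

```text
time: 5.0
position: [0.545, 0.1541, 0.0557]
tool_rot: [-3.073, -0.655, -0.002]
ft_force: [-1.8, -0.7, 0.1]
grip_width: 0.006
```

Emit:
carry_out(
  motion=[
    [[0.003,0.001,0.0],0.0],
    [[0.003,0.001,0.0],0.0],
  ],
)

```text
time: 5.2
position: [0.5483, 0.1553, 0.0557]
tool_rot: [-3.072, -0.655, -0.003]
ft_force: [0.1, 0.4, 1.1]
grip_width: 0.004
```

Emit:
carry_out(
  motion=[
    [[0.002,0.001,0.0],0.0],
    [[0.002,0.001,0.0],0.0],
  ],
)

```text
time: 5.4
position: [0.5499, 0.1561, 0.0557]
tool_rot: [3.073, 0.655, 0.001]
ft_force: [0.8, 1.2, 0.4]
grip_width: 0.003
```

Emit:
carry_out(
  motion=[
    [[0.003,0.001,0.0],0.0],
    [[0.003,0.001,0.0],0.0],
  ],
)

```text
time: 5.6
position: [0.5518, 0.1567, 0.0555]
tool_rot: [3.072, 0.655, -0.003]
ft_force: [-3.4, -0.8, 2.7]
grip_width: 0.007
```

```bash
python3 - <<'E'
from h import *
print(get_state()['ft_force'])
a=snap('side','side5.png')['pixels']
cv2.imwrite('pics/c5.png',cv2.resize(a[160:260,245:375],(780,600)))
E
```

```text
[-3.42185419 -0.76571343  2.70526341]
```

View pics/c5.png

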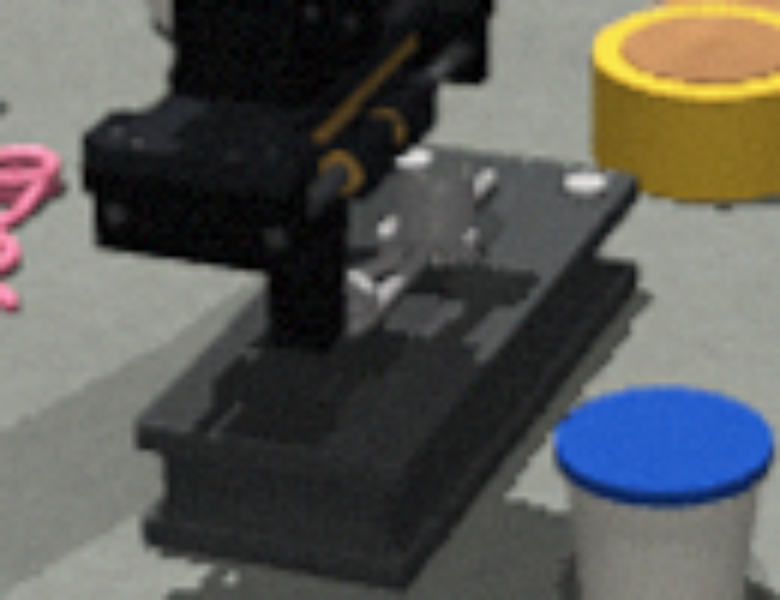

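Force is rising, so this is probably the stop. I press a little more to confirm.

Emit:
carry_out(
  motion=[
    [[0.003,0.001,0.0],0.0],
    [[0.003,0.001,0.0],0.0],
  ],
)

```text
time: 5.85
position: [0.5524, 0.1569, 0.0551]
tool_rot: [3.072, 0.655, -0.011]
ft_force: [-9.4, -2.8, 7.4]
grip_width: 0.006
```

Emit:
carry_out(
  motion=[
    [[0.003,0.001,0.0],0.0],
    [[0.003,0.001,0.0],0.0],
  ],
)

```text
time: 6.05
position: [0.5527, 0.1569, 0.0549]
tool_rot: [3.072, 0.654, -0.021]
ft_force: [-16.5, -5.2, 13.8]
grip_width: -0.0
```

The stop is solid: 6 mm commanded gave under 1 mm of travel while the force climbed to 17 N. Now I back off, lift and clear the view.

Emit:
carry_out(
  motion=[
    [[-0.009,-0.004,0.0],0.0],
    [[-0.023,-0.01,0.0],0.0],
    [[-0.037,-0.016,0.0],0.0],
    [[-0.046,-0.02,0.0],0.0],
    [[-0.046,-0.02,0.04],0.0],
    [[-0.046,-0.02,0.09],0.0],
    [[-0.046,-0.02,0.14],0.0],
    [[-0.046,-0.02,0.17],0.0],
    [[-0.08,0.08,0.17],0.0],
    [[-0.12,0.18,0.17],0.0],
    [[-0.16,0.28,0.17],0.0],
    [[-0.2,0.38,0.17],0.0],
    [[-0.2,0.38,0.17],0.0],
    [[-0.2,0.38,0.17],0.0],
    [[-0.2,0.38,0.17],0.0],
    [[-0.2,0.38,0.17],0.0],
  ],
)

```text
time: 7.65
position: [0.3683, 0.5145, 0.2259]
tool_rot: [-3.071, -0.654, -0.003]
ft_force: [0.3, 0.1, 0.7]
grip_width: 0.005
```

```bash
python3 - <<'E'
from h import *
a=snap('side','side6.png')['pixels'];b=snap('top','top6.png')['pixels']
cv2.imwrite('pics/c6.png',np.hstack([cv2.resize(a[165:265,255:355],(400,560)),cv2.resize(b[120:255,225:320],(399,567))[:560]]))
p=np.load('top.npz')
E
```

```text
(no output)
```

View pics/c6.png

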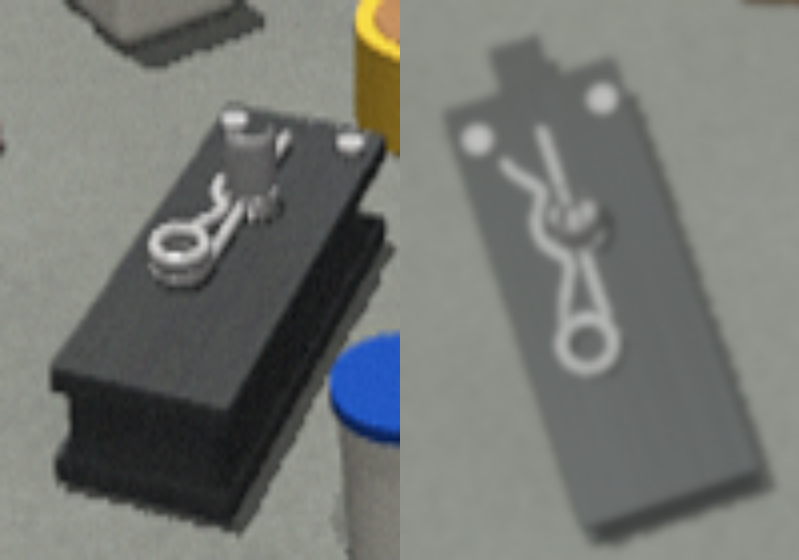

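The bow sits round the pin, its leg is through, and the tip shows beyond (540,130). I check the eye-to-pin distance against the coupling fit and against the finished cotter.

```bash
python3 - <<'E'
from h import *
from scipy.optimize import least_squares
d=dict(np.load('top.npz'))
R=lambda a:np.array([[np.cos(a),-np.sin(a)],[np.sin(a),np.cos(a)]])
L=np.array([[-160,-50],[-160,50],[90,50],[90,-50]])/1e3
for n,o,sc,C,e,leg in (('open',(225,120),4.2,[(362,468),(190,528),(45,115),(212,60)],(186,343),[(142,130),(165,195)]),('done',(395,145),4.2,[(184-0,0)],0,0)):
    if not e: 
        # right panel of crop1, x minus 399
        C=[(580-399,530),(418-399,450),(600-399,50),(765-399,122)];e=(550-399,321);leg=[(664-399,132),(638-399,188)]
    g=lambda q:np.array(q,float)/sc+o
    w=toworld(d,g(C),.05)[:,:2]
    r=least_squares(lambda p:(L@R(p[2]).T+p[:2]-w).ravel(),[.6,0,0])
    q=toworld(d,g([e]),.062)[:,:2];l=toworld(d,g(leg),.055)[:,:2]
    print(n,r.x,'eye',(q-r.x[:2])@R(r.x[2]),'leg tip/pt',((l-r.x[:2])@R(r.x[2])).round(4).tolist(),np.abs(r.fun).max())
a=cv2.imread('pics/top1.png');b=cv2.imread('pics/top6.png');
for nm,s in(('done cotter',np.s_[150:270,400:485]),('tub',np.s_[190:230,325:365])): print(nm,'mean diff',cv2.absdiff(a[s],b[s]).mean())
print(get_state()['ft_force'])
E
```

```text
open [0.64086823 0.18076492 0.42792312] eye [[-0.06492826  0.01751286]] leg tip/pt [[0.0601, 0.0012], [0.0202, 0.0014]] 0.0024965045953186937
done [ 0.6161678  -0.22988682 -0.37575177] eye [[-0.06773524  0.01332847]] leg tip/pt [[0.0586, -0.0008], [0.0232, -0.0005]] 0.003381494930776885
done cotter mean diff 1.213169934640523
tub mean diff 1.195625
[-1.25798966  1.05931713 -0.15445289]
```

```bash
python3 -c "
from bench import ticket
print(ticket.close_job())"
```

```text
the job is handed in; nothing more can be done
None
```

I pushed the left coupling's cotter home with the shut fingers against its eye, backed the arm clear, and handed the job in at about 8 s; hand-in gives no verdict.

- **Stop:** at the end, 6 mm of commanded push gave under 1 mm of travel while the horizontal force rose to about 17 N. About 14 N of upward force showed there too; I did not find its cause, and it was gone once the arm was clear.
- **Final pictures:** the spring leg is closed round the pin and the straight leg shows beyond it, its tip about 60 mm past the axis (58 expected).
- **Disagreement:** the eye measured at x = −65 mm, where −70 is nominal. I put this down to my coupling fit, whose corner errors run to 2.5 mm. The pin top read about 3 mm further back than that fit, and the finished cotter measured −68 by the same method. Taken alone, the pictures do not prove the 4 mm tolerance; the solid stop is the stronger evidence.
- **Force peak:** I never saw the 10 to 15 N peak. Readings came only at the end of each call, and the highest before the stop was about 3 N.
- **Left alone:** the other cotter and the tub look unchanged between the first and last top pictures.

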